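# Open the cleaner jug's push-and-turn safety cap

## Task

Take the red push-and-turn safety cap off the white cleaner jug that leans in the blue cradle: press it firmly down into the neck, turn it counter-clockwise to its stop while pressed, then lift it off along the neck. Set it down (do not drop it) flat on its rim, wing up, on the bare floor of the aluminium tray beside the battery that lies there, and let go. Leave the battery in the tray, and do not shift the tray or the other things on the bench.

Things in the scene. Friction and masses are not known exactly. Their poses are not given: they have to be found in the camera images.
- cradle: Blue steel cradle, fixed to the bench; base plate 230 mm (x) by 160 mm (y), its centre 30 mm to +x of the origin. Origin on the bench; z up; -x is the side to which the jug leans. The yaw and place vary.
- jug: White round jug, fixed in the cradle, 110 mm across, 197 mm long from its bottom to the mouth of its neck (50 mm across). Origin at the centre of its bottom; its z axis runs out through the neck and is the axis on which the cap turns. It leans 30 degrees from vertical, towards the cradle's -x.
- neck_mouth (a point): Centre of the jug's neck mouth, on the jug's z axis. Locked, the cap's wing (its x axis) is turned -37.5 degrees about the jug's z from the jug's x; open is +37.5, that is 75 degrees counter-clockwise seen from outside; a stop follows 8 degrees on. Within 6 degrees of open the cap comes out, lifted along the jug's z (40 mm clears the neck). Clockwise is blocked.
- plunger (a joint): Spring plate in the neck under the cap, m: about 0 with the cap locked, grows as the cap is pressed in; 7.5 N at 0 and 1 N more per mm. Up to 0.005 a catch stops the cap turning (do not force it); from 0.006 (13.5 N) it turns freely; at 0.008 (15.5 N) the cap bottoms on the neck. The spring then lifts the opened cap by 6 mm (value -0.006), still inside the neck.
- cap: Red safety cap, loose part, 120 g (varies by a third). Origin at the centre of its skirt's rim (underside), z up its axis, x along its wing. Skirt 70 mm outside, z 0 to 23.5 mm; disc 72 mm across, 23.5 to 31 mm; on it the wing, a grip bar 50 mm (x) by 14 mm (y), 31 to 61 mm, yellow at its +x end. Locked it is coaxial with the jug, its rim 15.5 mm below the mouth. It stands flat on its rim.
- cap_grip (a point): On the cap's axis 50 mm above its rim: middle of the wing, 19 mm above the disc. With the TCP about here and the tool along the cap's axis, pinching the wing's 14 mm, the fingertips about touch the disc and can press on it.
- tray: Loose aluminium tray, 150 mm (x) by 210 mm (y), 22 mm high, walls and floor 4 mm, 0.5 kg. Origin at the centre of its underside. The battery lies in its +y half, the -y half is bare.
- battery: Black flat phone battery with a pale label, 95 by 62 by 9 mm, lying in the tray, its long side across the tray. Origin at the centre of its underside.
- phone_red: Phone lying flat, 148 by 72 by 9 mm, red edge; bystander.
- phone_grey: Phone lying flat, 148 by 72 by 9 mm, grey edge; bystander.
- clear_bin: Open clear bin 120 by 170 mm, 70 mm high; bystander. Origin under its centre.
- driver: Screwdriver 170 mm long, lying; bystander.
- pot: Black cup 80 mm across, 85 mm high; bystander. Origin under its centre.
- flux: Small bottle 44 mm across, 100 mm high; bystander. Origin under its centre.
Mind the look-alikes: they are no part of the job. Several things have the shape of the cap; the one meant has the colours described above.

How it is judged:
On the way, in this order (a step that is already met when the one before it is completed fails the run):
1. the cap is pressed in 4.5 mm or more, against its spring (value of joint plunger above 0.0045 m and distance between cap and neck_mouth below 0.035 m), for 0.1 s.
2. the cap is off the jug and carried in the fingers (distance between cap and neck_mouth above 0.04 m and contact force between the fingers and cap above 0.5 N), for 0.1 s.
At the end, for the whole second after the job is handed in: The cap stands on its rim on the tray's floor (its rim within 4 mm of the floor, so not on the battery or the tray's edge), wing up, tilted less than 7 degrees, at rest and let go; the battery still lies on the tray's floor (x of cap in the frame of tray between -0.06 and 0.06 m and y of cap in the frame of tray between -0.09 and 0.09 m and z of cap in the frame of tray between 0.001 and 0.008 m and angle between cap's own z axis and vertical below 0.12 rad and linear speed of cap below 0.02 m/s and x of battery in the frame of tray between -0.06 and 0.06 m and y of battery in the frame of tray between -0.09 and 0.09 m and z of battery in the frame of tray below 0.012 m); the robot touches nothing.
It fails at once if the cap is dropped: away from the jug it falls freely, faster than 0.7 m/s (25 mm) (distance between cap and neck_mouth above 0.06 m and linear speed of cap above 0.7 m/s and contact force between the fingers and cap below 0.1 N).
It fails at once if the tray is shifted by more than 40 mm (distance of tray from where it was at the start of the episode above 0.04 m).
It fails at once if a bystander is shifted by more than 30 mm (distance of any of phone_red, phone_grey, clear_bin, driver, pot, flux from where it was at the start of the episode above 0.03 m).
It also fails if it takes over 51 s, if anything falls off the work surface, if the arm or the gripper's body presses on something with over 40 N, if the wrist force passes 120 N, or if a joint passes its speed limit or range.

## Robot

A 7-joint arm with a two-finger parallel gripper is mounted at the origin on the work surface. World frame = base frame: x ahead of the robot, y to its left, z up, the work surface at z = 0. Lengths are in m, angles in rad, forces in N, time in s.
With the tool pointing down it reaches from about 0.425 to 0.95 m from the base axis. Payload 4.7 kg.
Tool frame: the origin (TCP) lies between the finger pads, 19 mm behind the fingertips; this is the grasp point; z points along the fingers, y is the line along which they close (so a half turn about z gives the same grasp; the last joint's range is limited). The gripper opens to 87 mm and grips with 3 to 60 N. Pads are 19 mm wide; open, the fingers measure 117 mm over their backs; the gripper's body (75 mm by 190 mm) begins 51 mm behind the grasp point.
Start: joints at [1.32, 0.469, -0.049, 1.532, 0.024, 1.141, -0.082], TCP at [0.149, -0.658, 0.241] pointing down, gripper open.
Joint ranges: [-2.59, 2.59], [-0.33, 1.99], [-1.39, 1.29], [0.1, 2.45], [-1.04, 4.18], [0.21, 1.99], [-2.66, 2.66]. Speed limits (rad/s): [2.57, 2.57, 3.14, 3.14, 3.14, 3.14, 3.14].

## Interface

Orientations are given as a rotation vector (axis times angle).
In Python, from bench import state, optics, hand_in gives the robot as it stands.
- The arm moves only by the shell command python3 -m crank 'ROWS' [OPENING]. ROWS is JSON, a list that holds one entry, the list of rows, each a list of 6 numbers: the shift along the tool's x, y, z in mm, then the turn, a rotation vector about the tool's x, y, z in rad. A call has 1 to 20 rows; each row shifts and turns the commanded pose from where the row before left it, along the tool's axes as they then stand; what a row does not reach is not made up. A row lasts 1/8 s, in which the tool goes at most 62.5 mm and 10.7 degrees, less where a joint would pass 70% of its speed; a pose out of reach is approached as far as the arm can. A call is refused whole if a number of a shift passes 62.5 or a number of a turn 0.188, either way. A call with a gripper value outside its range is refused whole. OPENING is the finger opening in mm, from 0 to 87, set as the call begins (- or left out, the last holds). The fingers move at their own pace and stop on an object; the grip force is fixed at half the most. Time passes only in rows, so rows that do not move let the fingers close. It gives the time, the measured TCP pose, the force, the opening and the grip force at its end, in the units of the state.
- state(): the state, without advancing time (a new reading comes with each control period).
- optics.read_camera(name): name is "scene" or "top" or "wrist"; returns a dict with "image" (420x560x3 uint8, red, green, blue), "range_z" (420x560 float32, m along the optical axis (not along the pixel's ray), 0 where there is no reading), "camera_matrix" (3x3 intrinsics, pixels), "R" (3x3) and "t" (3): a world point X has camera coordinates R X + t; the wrist camera has in their place "mount" (4x4, takes a point from camera to tool coordinates, whose origin is the TCP and whose axes are the flange's). Camera axes: x right, y down, z forward; pixel columns grow to the right and rows downward; lengths in m; the calibration is good to about 2 mm. A picture is of the moment at which its call begins: read the wrist's pose just before it.
- hand_in(): hands the job in; it is judged then, once.
The state is a dict: "clock": time; "qpos": joint angles; "dq": joint speeds; "tau": joint torques, N m; "tcp_pos": TCP position; "eef_rot": TCP orientation; "contact_force": force on the tool from outside, world axes, zero at the start; "wrist_torque": the same for the moment, N m; "grip_width": finger opening in m; "finger_force": force on a finger pad.
Only numpy, scipy, OpenCV 4.12 (cv2) and the standard library are available. Lean on these libraries where they do the work, as an engineer would, in place of code of your own. Each camera call takes 0.05 s, during which the arm holds its last target. There are 200 camera calls.

## Working session

There is one attempt and no reset: what is moved stays moved. The work goes in short steps, Python scripts to look and compute and a shell command to move; the robot and the scene stay as the last step left them, time stands still between calls to the robot, and variables do not carry over. Pictures are saved under pics/ and viewed, at most 10 in all, crops included, and the job is handed in when it is done.

```bash
ls; mkdir -p pics
python3 - <<'E'
from bench import state, optics
import cv2,numpy as np,pickle
print(state())
D={n:optics.read_camera(n) for n in("scene","top")}
pickle.dump(D,open('v.pkl','wb'))
for n in D:
    cv2.imwrite(f'pics/{n}.png',D[n]['image'][...,::-1]); print(n,D[n]['camera_matrix'],D[n]['R'],D[n]['t'])
E
```

```text
pics
{'clock': 0.0, 'qpos': array([ 1.3201137 ,  0.46949586, -0.04857623,  1.53375568,  0.02409639,
        1.14098202, -0.08227357]), 'dq': array([ 0.00086917,  0.00015103,  0.00166048, -0.00138932,  0.00057971,
       -0.0006351 ,  0.00102117]), 'tau': array([-2.73195310e-04, -5.07974875e+01, -8.07118881e-02, -2.36156237e+01,
       -6.11653319e-02,  3.78447119e-02,  1.77331999e-04]), 'tcp_pos': array([ 0.14834896, -0.65789098,  0.24013651]), 'eef_rot': array([-3.12026971e+00, -3.47501204e-01,  4.84592200e-04]), 'contact_force': array([-0.30008487,  0.77936355, -0.08418021]), 'wrist_torque': array([-0.02014409,  0.0130653 ,  0.06165254]), 'finger_force': 0.0, 'grip_width': 0.08740991757385526}
scene [[513.43039688   0.         287.7500698 ]
 [  0.         513.43039688 209.2717272 ]
 [  0.           0.           1.        ]] [[-0.03734127  0.99920673 -0.01383976]
 [ 0.86715931  0.0255175  -0.49737671]
 [-0.496629   -0.03057396 -0.86742427]] [ 0.00947975 -0.36074775  2.12718729]
top [[416.08888184   0.         279.16241064]
 [  0.         416.08888184 208.02205767]
 [  0.           0.           1.        ]] [[-1.20940254e-02 -9.99926605e-01  7.20869362e-04]
 [-9.82343931e-01  1.17467576e-02 -1.86714795e-01]
 [ 1.86692623e-01 -2.96627511e-03 -9.82413897e-01]] [0.0214515  0.50838116 1.1655448 ]
```

View pics/scene.png

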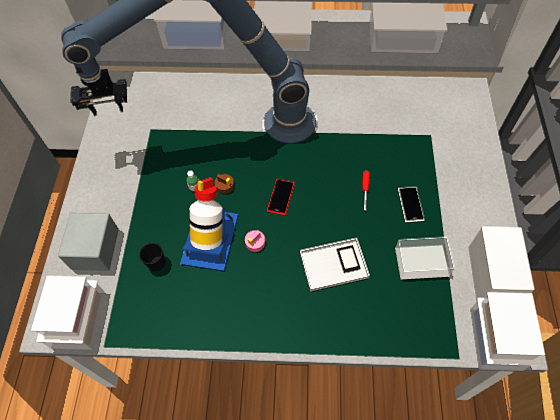

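View pics/top.png

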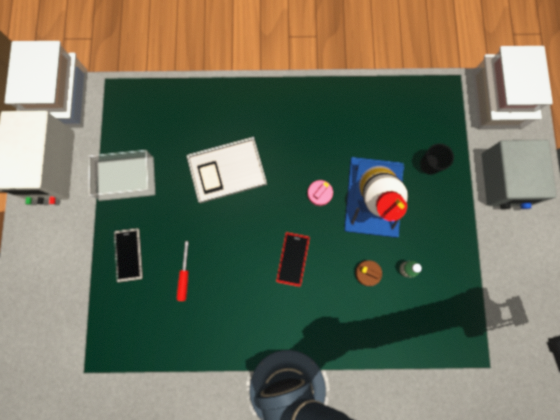

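The scene view shows the jug with its red cap at about (206,188), the tray with the battery at (335,263), and pink and brown decoy caps at (255,240) and (225,183). In the top view the red cap is at (391,207), the cradle plate at (375,197), and the tray at (227,169) with the battery at (209,177).

```bash
cat > h.py <<'E'
import numpy as np,cv2
def pts(d,m):
    v,u=np.nonzero(m&(d['range_z']>0)); z=d['range_z'][v,u]
    c=np.linalg.inv(d['camera_matrix'])@np.vstack([u,v,np.ones(len(u))])*z
    if 'R' in d: return (d['R'].T@(c-d['t'][:,None])).T
    return (d['mount'][:3,:3]@c).T+d['mount'][:3,3]
def ray(d,u,v,h):
    c=d['R'].T@np.linalg.inv(d['camera_matrix'])@[u,v,1]; o=-d['R'].T@d['t']
    return o+c*(h-o[2])/c[2]
def hsv(d): return cv2.cvtColor(d['image'],cv2.COLOR_RGB2HSV)
def box(s,u0,u1,v0,v1):
    m=np.zeros(s,bool); m[v0:v1,u0:u1]=1; return m
E
python3 - <<'E'
import pickle,numpy as np,cv2
from h import *
D=pickle.load(open('v.pkl','rb')); np.set_printoptions(precision=4,suppress=True)
t=D['top']; H=hsv(t); s=H.shape[:2]
def rep(n,p): print(n,len(p),'med',np.median(p,0),'lo',np.percentile(p,3,axis=0),'hi',np.percentile(p,97,axis=0))
b=(H[...,0]>100)&(H[...,0]<125)&(H[...,1]>120)&(H[...,2]>50)&box(s,330,420,140,250)
P=pts(t,b); rep('blue',P); P=P[P[:,2]<.025]
r=cv2.minAreaRect(P[:,:2].astype(np.float32)); print(r,cv2.boxPoints(r))
for n,bx in(('top',(360,425,180,235)),('scene',(185,225,170,205))):
    d=D[n];H=hsv(d);m=box(s,*bx)
    red=m&((H[...,0]<6)|(H[...,0]>174))&(H[...,1]>170)&(H[...,2]>90)
    yel=m&(H[...,0]>18)&(H[...,0]<35)&(H[...,1]>130)
    rep(n+' red',pts(d,red)); 
    if yel.sum(): rep(n+' yel',pts(d,yel))
# tray: white
m=box(s,180,275,130,210); P=pts(t,m); P=P[(P[:,2]>.012)&(P[:,2]<.035)]
r=cv2.minAreaRect(P[:,:2].astype(np.float32)); print('tray',len(P),r,cv2.boxPoints(r))
v,u=np.nonzero(m&(H.shape[0]>0)&(hsv(t)[...,1]<60)&(hsv(t)[...,2]>120)); r=cv2.minAreaRect(np.c_[u,v].astype(np.float32))
print('traypix',r,[ray(t,*q,.022)[:2] for q in cv2.boxPoints(r)])
v,u=np.nonzero(box(s,194,228,158,196)&(hsv(t)[...,2]<70)); print('batt',ray(t,(u.min()+u.max())/2,(v.min()+v.max())/2,.013))
E
```

```text
blue 2052 med [ 0.5124 -0.2303  0.0134] lo [ 0.4354 -0.3407  0.0024] hi [ 0.6627 -0.1886  0.0788]
((0.5508419871330261, -0.2726861834526062), (0.16243305802345276, 0.2373274564743042), 82.67198944091797) [[ 0.4228 -0.3381]
 [ 0.6582 -0.3684]
 [ 0.6789 -0.2073]
 [ 0.4435 -0.177 ]]
top red 599 med [ 0.4734 -0.2547  0.2354] lo [ 0.4459 -0.2941  0.2152] hi [ 0.5064 -0.23    0.2582]
top yel 60 med [ 0.5564 -0.2239  0.1081] lo [ 0.4684 -0.2775  0.0768] hi [ 0.5794 -0.2176  0.2678]
scene red 354 med [ 0.4911 -0.2565  0.2334] lo [ 0.3491 -0.2946  0.0088] hi [ 0.514  -0.2311  0.256 ]
scene yel 45 med [ 0.4803 -0.2749  0.2531] lo [ 0.4659 -0.2837  0.2364] hi [ 0.4898 -0.2686  0.2673]
tray 844 ((0.635798990726471, 0.1741734743118286), (0.1516702026128769, 0.21003557741641998), 15.45615005493164) [[0.5347 0.2552]
 [0.5907 0.0527]
 [0.7369 0.0932]
 [0.6809 0.2956]]
traypix ((226.07691955566406, 169.11538696289062), (49.729190826416016, 71.48023223876953), 74.74488067626953) [array([0.6832, 0.3006]), array([0.7412, 0.09  ]), array([0.5885, 0.0507]), array([0.5332, 0.257 ])]
batt [0.5718 0.2314 0.013 ]
```

Run:
```python
import pickle,cv2,numpy as np
D=pickle.load(open('v.pkl','rb'))
a=cv2.resize(D['top']['image'][140:250,320:440],None,fx=4,fy=4)[:440]
b=cv2.resize(D['scene']['image'][160:270,160:245],None,fx=4,fy=4)
cv2.imwrite('pics/crop.png',np.hstack([cv2.resize(a,(440,440)),cv2.resize(b,(340,440))])[...,::-1])
```

```text
(no output)
```

View pics/crop.png

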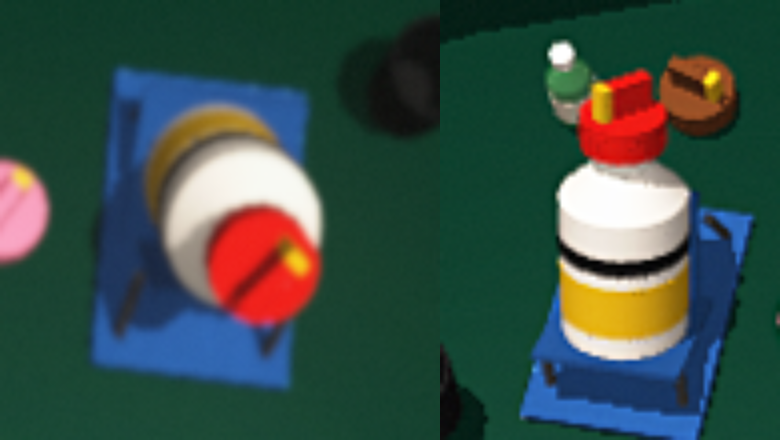

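The crop shows the cap's disc around (263,265) in the top crop. Its yellow wing end points up-right, which matches the locked angle. The plate is turned about -7°. I'll fit the cap axis and plan a standoff pose.

```bash
cat >> h.py <<'E'
from scipy.spatial.transform import Rotation as Ro
def axes(yaw,turn):
    """cap frame: cradle yaw, wing turn about jug z (deg)"""
    return Ro.from_euler('ZYZ',[yaw,-30,turn],degrees=True).as_matrix()
def tool(C,flip=1): # tool x along +-wing, z down the cap axis
    return np.c_[flip*C[:,0],-flip*C[:,1],-C[:,2]]
def plan(p,R,st):
    Rc=Ro.from_rotvec(st['eef_rot']).as_matrix()
    print('shift mm',(Rc.T@(p-st['tcp_pos'])*1e3).round(1),'turn',Ro.from_matrix(Rc.T@R).as_rotvec().round(4))
def fitcap(P,d):
    """points of red cap, axis d -> perp-plane circle centre, heights"""
    e1=np.cross([0,1,0],d);e1/=np.linalg.norm(e1);e2=np.cross(d,e1)
    q=np.c_[P@e1,P@e2];h=P@d
    for _ in range(3):
        c,r=cv2.minEnclosingCircle(q.astype(np.float32)); k=np.linalg.norm(q-np.array(c),axis=1)<.04; 
        med=np.median(q,0); k=np.linalg.norm(q-med,axis=1)<.05; q=q[k];h=h[k]
    return c,r,h,e1,e2,q
E
python3 - <<'E'
import pickle
from h import *
from bench import state
D=pickle.load(open('v.pkl','rb')); np.set_printoptions(precision=4,suppress=True)
yaw=-7.3; C=axes(yaw,-37.5); d=C[:,2]; print('d',d,'wing',C[:,0])
for n,bx in(('top',(360,425,180,235)),('scene',(185,225,170,205))):
    t=D[n];H=hsv(t);m=box(H.shape[:2],*bx)
    red=m&((H[...,0]<6)|(H[...,0]>174))&(H[...,1]>170)&(H[...,2]>90)
    P=pts(t,red);P=P[P[:,2]>.18]
    c,r,h,e1,e2,q=fitcap(P,d); hi,ed=np.histogram(h,bins=np.arange(h.min(),h.max(),.004))
    print(n,c,r,hi,ed[0],'yaxis extent',np.percentile(P,[1,99],axis=0))
    # disc plane fit
c0=np.array(c)
# expected mouth height along d from cradle: print axis point for disc h
t=D['top']
G=np.array([.474,-.2585,.235])
for f in(1,-1): plan(G+.10*d,tool(C,f),state())
E
```

```text
d [-0.4959  0.0635  0.866 ] wing [ 0.6041 -0.6911  0.3967]
top (0.5242568850517273, -0.25966885685920715) 0.036368049681186676 [  5  17  11   8  18 173 219  13   7  11  10   7  17  67  14] -0.07678803213571424 yaxis extent [[ 0.4434 -0.2961  0.2128]
 [ 0.5105 -0.2287  0.2602]]
scene (0.5306993722915649, -0.25858405232429504) 0.03778275474905968 [16 23 26 21 21 27 36 72 17  8 14  9 12 10 17] -0.08303981888322652 yaxis extent [[ 0.4476 -0.2952  0.2119]
 [ 0.5181 -0.2299  0.2579]]
shift mm [ 358.5 -335.3  -80.7] turn [0.0814 0.5404 0.9793]
shift mm [ 358.5 -335.3  -80.7] turn [-0.6295  0.0949 -2.0805]
```

```bash
python3 -m crank '[[[30,-28,-7,0,0,0],[30,-28,-7,0,0,0],[30,-28,-7,0,0,0],[30,-28,-7,0,0,0],[30,-28,-7,0,0,0],[30,-28,-7,0,0,0],[30,-28,-7,0,0,0],[30,-28,-7,0,0,0],[30,-28,-7,0,0,0],[30,-28,-7,0,0,0],[30,-28,-7,0,0,0],[28,-28,-4,0,0,0],[0,0,0,0.01,0.0675,0.1225],[0,0,0,0.01,0.0675,0.1225],[0,0,0,0.01,0.0675,0.1225],[0,0,0,0.01,0.0675,0.1225],[0,0,0,0.01,0.0675,0.1225],[0,0,0,0.01,0.0675,0.1225],[0,0,0,0.01,0.0675,0.1225],[0,0,0,0.01,0.0675,0.1225]]]' 87
python3 - <<'E'
from h import *
from bench import state,optics
import pickle
np.set_printoptions(precision=4,suppress=True)
s=state(); w=optics.read_camera('wrist'); pickle.dump((s,w),open('w.pkl','wb'))
print(s['qpos'],s['tcp_pos'],w['mount'],w['camera_matrix'][0])
C=axes(-7.3,-37.5);d=C[:,2];e1=np.cross([0,1,0],d);e1/=np.linalg.norm(e1);e2=np.cross(d,e1)
G=e1*.5255+e2*-.2593-d*.034;print(G);plan(G+.1*d,tool(C),s)
cv2.imwrite('pics/w1.png',w['image'][...,::-1])
E
```

```text
clock: 2.6
tcp_pos: [0.4234, -0.2519, 0.3219]
eef_rot: [-2.69, 1.116, -0.757]
contact_force: [0.5, 1.0, 0.6]
grip_width: 0.0867
finger_force: 0.0
[ 0.865  -0.0933 -0.2597  2.1317 -0.4149  0.6636 -1.4844] [ 0.4234 -0.2519  0.3219] [[-0.0008 -0.9599 -0.2805  0.0776]
 [ 1.     -0.0006 -0.0007 -0.0006]
 [ 0.0005 -0.2805  0.9599 -0.1436]
 [ 0.      0.      0.      1.    ]] [343.5373   0.     279.378 ]
[ 0.4647 -0.2609  0.246 ]
shift mm [  1.1   3.8 -13.2] turn [ 0.0022 -0.0034 -0.0038]
```

View pics/w1.png

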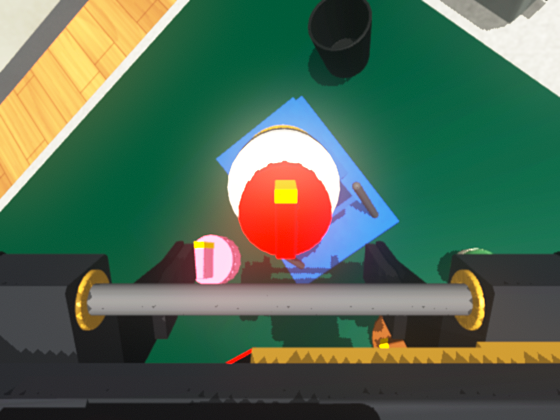

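The wrist view shows the red cap at about (285,208), with the yellow wing end at (286,191) pointing up the image (tool +x). I'll refine the position, axis and wing direction from the depth points.

```bash
cat > m.py <<'E'
from h import *
import pickle,sys
np.set_printoptions(precision=4,suppress=True)
def meas(s,w):
    H=hsv(w);m=box(H.shape[:2],220,350,140,275)
    red=m&((H[...,0]<8)|(H[...,0]>172))&(H[...,1]>150)&(H[...,2]>80)
    yel=m&(H[...,0]>18)&(H[...,0]<36)&(H[...,1]>130)&(H[...,2]>120)
    P=pts(w,red); z=P[:,2]; hist,ed=np.histogram(z,np.arange(z.min(),z.max()+.002,.002)); print('z hist',hist,ed[0].round(4))
    zd=ed[hist.argmax()]; Q=P[abs(P[:,2]-zd-.001)<.006]
    A=np.c_[Q[:,:2],np.ones(len(Q))]; k=np.linalg.lstsq(A,Q[:,2],rcond=None)[0]
    k2=abs(A@k-Q[:,2])<.002; k=np.linalg.lstsq(A[k2],Q[k2,2],rcond=None)[0]; print('disc plane z=',k,'tilt deg',np.degrees(k[:2]))
    print('disc circle',cv2.minEnclosingCircle(Q[k2][:,:2].astype(np.float32)))
    T=np.r_[P,pts(w,yel)]; T=T[T[:,2]<k[2]-.024]
    print('wing top',len(T),cv2.minAreaRect(T[:,:2].astype(np.float32)),T[:,2].mean())
    y=pts(w,yel); y=y[y[:,2]<k[2]-.024]; print('yel',len(y),y.mean(0) if len(y) else '')
if __name__=='__main__': meas(*pickle.load(open('w.pkl','rb')))
E
python3 m.py
```

```text
z hist [ 592  497    5    0    0    0    0    0    0    0    0    0    0    0
   12 2811 2099   34   24    8    2   26   16   21   14   15    1    0
    0    0    0    0    0    0    0    0    0    0    0    0    0    0
    0    0    0    0    0    0    0    0    0    0    0    0    0    0
    0    0    0    0    0    0    0    0    0    0    0    0    0    0
    0    0    0    0    0    0    0    0    0    0    0    0    0    0
    0    0    0    0    1    2    2    1    0    2    1    1    1    0
    0    0    0    0    0    0    0    0    0    0    0    5    1    0
    0    0    0    0    0    2    2    5    5    7    3    6    2    3
    3    4    3    2    3    3    4    3    2    2    3    3    1    3] 0.0735
disc plane z= [0.002  0.0021 0.1054] tilt deg [0.1152 0.1202]
disc circle ((-0.00030898753902874887, 0.0032378158066421747), 0.03605058416724205)
wing top 1451 ((0.00010380707681179047, 0.003217877820134163), (0.050357215106487274, 0.013956713490188122), 0.14174258708953857) 0.075481037984589
yel 357 [0.0207 0.0033 0.0756]
```

```bash
python3 -m crank '[[[0,3.2,0,0,0,0],[0,0,12,0,0,0],[0,0,12,0,0,0],[0,0,12,0,0,0],[0,0,12,0,0,0],[0,0,12,0,0,0],[0,0,12,0,0,0],[0,0,10,0,0,0],[0,0,0,0,0,0],[0,0,0,0,0,0]]]' 40 && python3 -m crank '[[[0,0,0,0,0,0],[0,0,0,0,0,0],[0,0,0,0,0,0],[0,0,0,0,0,0],[0,0,0,0,0,0],[0,0,0,0,0,0]]]' 0
```

```text
clock: 3.9
tcp_pos: [0.4626, -0.2598, 0.2506]
eef_rot: [-2.693, 1.11, -0.756]
contact_force: [0.5, 0.4, 0.0]
grip_width: 0.0402
finger_force: 0.0
clock: 4.65
tcp_pos: [0.4622, -0.2601, 0.2504]
eef_rot: [-2.693, 1.111, -0.755]
contact_force: [-3.7, -1.4, 1.9]
grip_width: 0.0137
finger_force: 29.9
```

```bash
python3 -m crank '[[[0,0,1,0,0,0],[0,0,1,0,0,0],[0,0,1,0,0,0],[0,0,1,0,0,0],[0,0,0,0,0,0],[0,0,0,0,0,0]]]'
python3 - <<'E'
from bench import state
from h import *
s=state();print(Ro.from_rotvec(s['eef_rot']).as_matrix().T@s['contact_force'],s['wrist_torque'])
E
```

```text
clock: 5.4
tcp_pos: [0.464, -0.2604, 0.2472]
eef_rot: [-2.694, 1.111, -0.755]
contact_force: [-8.2, -0.0, 5.7]
grip_width: 0.014
finger_force: 29.9
[-2.67568189  3.45745281 -9.0187326 ] [ 0.09709184  1.3921817  -0.06940005]
```

```bash
python3 -m crank '[[[0,0,1,0,0,0],[0,0,1,0,0,0],[0,0,1,0,0,0],[0,0,0.5,0,0,0],[0,0,0,0,0,0],[0,0,0,0,0,0]]]'
python3 - <<'E'
from bench import state
from h import *
s=state();R=Ro.from_rotvec(s['eef_rot']).as_matrix();print(R.T@s['contact_force'],R.T@s['wrist_torque'],R.T@(s['tcp_pos']-np.array([.4622,-.2601,.2504])))
E
```

```text
clock: 6.15
tcp_pos: [0.4656, -0.2606, 0.2444]
eef_rot: [-2.694, 1.111, -0.755]
contact_force: [-9.4, 0.7, 10.4]
grip_width: 0.014
finger_force: 29.9
[ -1.99447506   2.20514249 -13.70894647] [-0.93479294 -1.17665029  0.05532756] [2.33463308e-05 2.56314913e-05 6.91524257e-03]
```

```bash
python3 -m crank '[[[0,0,1,0,0,0],[0,0,0,0,0,0],[0,0,0,0,0,0],[0,0,0,0,0,-0.05],[0,0,0,0,0,-0.05],[0,0,0,0,0,0],[0,0,0,0,0,0]]]'
cat > f.py <<'E'
from bench import state
from h import *
s=state();R=Ro.from_rotvec(s['eef_rot']).as_matrix();C=tool(axes(-7.3,-37.5))
print('F',(R.T@s['contact_force']).round(2),'M',(R.T@s['wrist_torque']).round(2),'trav mm',(R.T@(s['tcp_pos']-np.array([.4622,-.2601,.2504]))*1e3).round(2),'turn',Ro.from_matrix(C.T@R).as_rotvec(degrees=True).round(2),s['qpos'].round(2))
E
python3 f.py
```

```text
clock: 7.02
tcp_pos: [0.4668, -0.2606, 0.2442]
eef_rot: [-2.766, 0.982, -0.772]
contact_force: [-9.0, 1.5, 10.8]
grip_width: 0.014
finger_force: 30.0
F [ -2.25   1.02 -13.92] M [-0.54 -1.12 -0.02] trav mm [ 0.67 -0.56  7.7 ] turn [-0.13  0.19 -5.77] [ 0.83  0.07 -0.31  2.17 -0.41  0.45 -1.39]
```

```bash
python3 -m crank '[[[0,0,0,0,0,-0.09],[0,0,0,0,0,-0.09],[0,0,0,0,0,-0.09],[0,0,0,0,0,-0.09],[0,0,0,0,0,-0.09],[0,0,0,0,0,-0.09],[0,0,0,0,0,-0.09],[0,0,0,0,0,0]]]'; python3 f.py
```

```text
clock: 8.02
tcp_pos: [0.4676, -0.2601, 0.2447]
eef_rot: [2.979, -0.076, 0.798]
contact_force: [-7.0, 2.4, 12.1]
grip_width: 0.014
finger_force: 30.0
F [ -0.04  -1.49 -14.14] M [ 0.51 -0.78  0.01] trav mm [ 1.86 -0.61  7.63] turn [ -0.13   0.2  -41.93] [ 0.89  0.08 -0.37  2.17 -0.4   0.44 -0.77]
```

```bash
python3 -m crank '[[[0,0,0,0,0,-0.09],[0,0,0,0,0,-0.09],[0,0,0,0,0,-0.09],[0,0,0,0,0,-0.09],[0,0,0,0,0,-0.09],[0,0,0,0,0,-0.09],[0,0,0,0,0,-0.08],[0,0,0,0,0,0],[0,0,0,0,0,0]]]'; python3 f.py
```

```text
clock: 9.15
tcp_pos: [0.4673, -0.2594, 0.2442]
eef_rot: [2.732, 0.8, 0.699]
contact_force: [-8.1, 2.8, 11.2]
grip_width: 0.0136
finger_force: 30.0
F [ -0.19  -2.41 -13.91] M [ 1.14 -0.36 -0.02] trav mm [ 1.79 -0.33  7.86] turn [-1.200e-01  6.000e-02 -7.745e+01] [ 0.96  0.08 -0.44  2.16 -0.38  0.44 -0.16]
```

```bash
python3 -m crank '[[[0,0,-4,0,0,0],[0,0,-4,0,0,0],[0,0,-4,0,0,0],[0,0,-4,0,0,0],[0,0,-4,0,0,0],[0,0,0,0,0,0]]]'; python3 f.py; python3 -m crank '[[[0,0,-6,0,0,0],[0,0,-8,0,0,0],[0,0,-8,0,0,0],[0,0,-8,0,0,0],[0,0,-8,0,0,0],[0,0,-8,0,0,0],[0,0,-8,0,0,0],[0,0,0,0,0,0]]]';python3 f.py
```

```text
clock: 9.9
tcp_pos: [0.4565, -0.259, 0.2601]
eef_rot: [2.733, 0.797, 0.697]
contact_force: [-0.2, -0.6, -1.3]
grip_width: 0.0139
finger_force: 30.0
F [-0.99  0.01  1.11] M [ 0.48 -0.51 -0.02] trav mm [  0.07  -0.33 -11.29] turn [-1.900e-01 -1.000e-02 -7.737e+01] [ 0.97  0.04 -0.43  2.16 -0.4   0.49 -0.15]
clock: 10.9
tcp_pos: [0.43, -0.2556, 0.3077]
eef_rot: [2.732, 0.797, 0.698]
contact_force: [0.3, 0.3, -1.4]
grip_width: 0.0136
finger_force: 30.0
F [-0.1  -0.58  1.36] M [ 0.42 -0.55 -0.02] trav mm [  0.53   0.28 -65.92] turn [-2.400e-01  7.000e-02 -7.739e+01] [ 1.01 -0.06 -0.4   2.13 -0.43  0.63 -0.11]
```

Run:
```python
from h import *
from bench import state,optics
import pickle
np.set_printoptions(precision=4,suppress=True)
s=state(); w=optics.read_camera('wrist'); sc=optics.read_camera('scene')
a=cv2.resize(sc['image'][150:270,150:270],(420,420)); b=cv2.resize(w['image'],(380,420))
cv2.imwrite('pics/lift.png',np.hstack([a,b])[...,::-1])
# tray frame from first top view: axes and bare-half target
c=np.array([.6358,.1742]);ang=np.degrees(np.arctan2(.0405,.1462));y=np.array([-np.sin(np.radians(ang)),np.cos(np.radians(ang))])
bt=np.array([.5718,.2314]);print('yaw',ang,'batt rel y',(bt-c)@y,'x',(bt-c)@[y[1],-y[0]])
for sgn in(1,-1): print(c+sgn*.05*y)
```

```text
yaw 15.483677864541578 batt rel y 0.07220970076075071 x -0.04640688651528828
[0.6225 0.2224]
[0.6491 0.126 ]
```

View pics/lift.png

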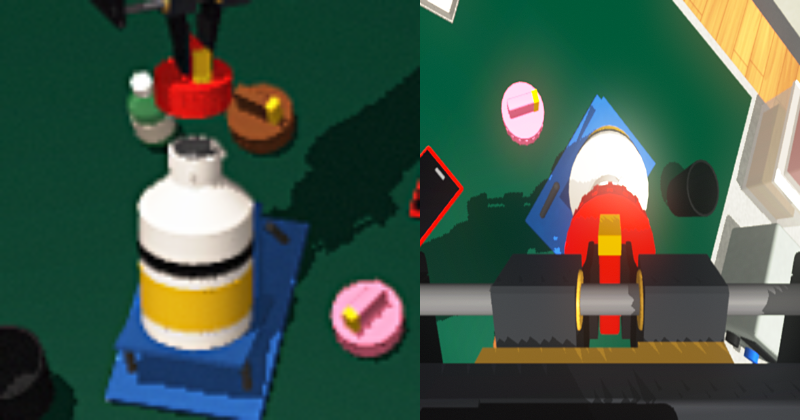

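The scene crop shows the red cap held clear above the open neck. I'll work out the move to the tray's bare half and check the battery's position.

Run:
```python
from h import *
from bench import state,optics
np.set_printoptions(precision=4,suppress=True)
t=optics.read_camera('top');H=hsv(t)
m=box(H.shape[:2],192,228,152,200)&(H[...,2]<70); n,l,st,ce=cv2.connectedComponentsWithStats(m.astype(np.uint8))
i=1+st[1:,4].argmax(); v,u=np.nonzero(l==i); r=cv2.minAreaRect(np.c_[u,v].astype(np.float32)); b=ray(t,*r[0],.013)[:2]
a=np.radians(15.48);c=np.array([.6358,.1742]);R2=np.array([[np.cos(a),-np.sin(a)],[np.sin(a),np.cos(a)]])
print('batt',r,(R2.T@(b-c)))
for q in cv2.boxPoints(r): print(R2.T@(ray(t,*q,.013)[:2]-c))
T=c+R2@[0,-.054]; print('target',T)
s=state();Rc=Ro.from_rotvec(s['eef_rot']).as_matrix(); x=Rc[:,0].copy();x[2]=0;x/=np.linalg.norm(x)
z=np.array([0,0,-1.]);Rv=Ro.align_vectors([z],[Rc[:,2]])[0].as_matrix()@Rc
plan(np.r_[T,.30],Rv,s); print(Rv)
```

```text
batt ((193.5, 191.5), (15.0, 3.0), 90.0) [-0.0377  0.1136]
[-0.0137  0.1123]
[-0.0163  0.1036]
[-0.0614  0.1149]
[-0.0589  0.1236]
target [0.6502 0.1222]
shift mm [ 368.9 -216.3   90. ] turn [ 0.3374 -0.4001  0.    ]
[[ 0.8429  0.538   0.    ]
 [ 0.538  -0.8429  0.    ]
 [ 0.      0.     -1.    ]]
```

```bash
python3 -m crank '[[[26.4,-15.5,6.4,0,0,0],[26.4,-15.5,6.4,0,0,0],[26.4,-15.5,6.4,0,0,0],[26.4,-15.5,6.4,0,0,0],[26.4,-15.5,6.4,0,0,0],[26.4,-15.5,6.4,0,0,0],[26.4,-15.5,6.4,0,0,0],[26.4,-15.5,6.4,0,0,0],[26.4,-15.5,6.4,0,0,0],[26.4,-15.5,6.4,0,0,0],[26.4,-15.5,6.4,0,0,0],[26.4,-15.5,6.4,0,0,0],[26.4,-15.5,6.4,0,0,0],[26.4,-15.5,6.4,0,0,0],[0,0,0,0.0562,-0.0667,0],[0,0,0,0.0562,-0.0667,0],[0,0,0,0.0562,-0.0667,0],[0,0,0,0.0562,-0.0667,0],[0,0,0,0.0562,-0.0667,0],[0,0,0,0.0562,-0.0667,0]]]'
python3 -m crank '[[[0,0,0,0,0,0],[0,0,0,0,0,0]]]'
python3 - <<'E'
from h import *
from bench import state,optics
import pickle
np.set_printoptions(precision=4,suppress=True)
s=state(); w=optics.read_camera('wrist'); pickle.dump((s,w),open('w2.pkl','wb'))
R=Ro.from_rotvec(s['eef_rot']).as_matrix(); print('toolz',R[:,2],s['qpos']); plan(np.array([.6502,.1222,.1]),R,s)
cv2.imwrite('pics/w2.png',w['image'][...,::-1])
H=hsv(w); red=((H[...,0]<8)|(H[...,0]>172))&(H[...,1]>150)&(H[...,2]>80); P=pts(w,red); k=(np.hypot(P[:,0],P[:,1])<.037)&(abs(P[:,2]-.019)<.009)
P=P[k];A=np.c_[P[:,:2],np.ones(len(P))];c=np.linalg.lstsq(A,P[:,2],rcond=None)[0];k=abs(A@c-P[:,2])<.002;print(len(P),k.sum(),np.linalg.lstsq(A[k],P[k,2],rcond=None)[0])
E
```

```text
clock: 13.55
tcp_pos: [0.6506, 0.1229, 0.3001]
eef_rot: [-3.014, -0.879, 0.004]
contact_force: [0.3, -0.5, -0.7]
grip_width: 0.014
finger_force: 30.0
clock: 13.8
tcp_pos: [0.6499, 0.1233, 0.3001]
eef_rot: [3.015, 0.881, 0.0]
contact_force: [0.2, -0.8, -0.4]
grip_width: 0.0136
finger_force: 30.0
toolz [ 0.0004 -0.0004 -1.    ] [ 0.3083  0.5401 -0.8599  1.4586  0.4134  1.331  -1.5811]
shift mm [ -0.4   1.  200.1] turn [0. 0. 0.]
4914 4770 [ 0.003  -0.0045  0.0234]
```

View pics/w2.png

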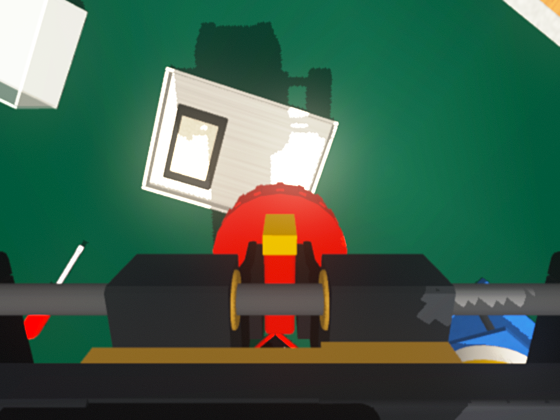

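The wrist view shows the cap held level. The tray corners are at about (167,68), (338,123) and (143,188), with the battery at (195,146). I'll cross-check the tray's place from these corners.

Run:
```python
import pickle
from h import *
np.set_printoptions(precision=4,suppress=True)
s,w=pickle.load(open('w2.pkl','rb'));R=Ro.from_rotvec(s['eef_rot']).as_matrix();M=w['mount']
def g(u,v,h):
    c=R@M[:3,:3]@np.linalg.inv(w['camera_matrix'])@[u,v,1];o=s['tcp_pos']+R@M[:3,3];return (o+c*(h-o[2])/c[2])[:2]
a,b,c=g(167,68,.022),g(338,123,.022),g(143,188,.022);print(a,b,c)
ct=(b+c)/2;yy=(a-b)/np.linalg.norm(a-b);xx=np.array([yy[1],-yy[0]]);print('tray',ct,np.linalg.norm(a-b),np.linalg.norm(a-c))
for n,q in(('cap',s['tcp_pos'][:2]),('batt',g(195.5,146,.013))): print(n,(q-ct)@xx,(q-ct)@yy)
```

```text
[0.6811 0.2956] [0.7364 0.0949] [0.539  0.2561]
tray [0.6377 0.1755] 0.2081284228334565 0.147560849903309
cap -0.0020212924613889254 -0.05356969951613565
batt -0.004657425615007309 0.05447727361553942
```

Both views agree, with the cap at (-2, -54) mm in the tray frame, so I'll descend.

```bash
python3 -m crank '[[[0,0,16,0,0,0],[0,0,20,0,0,0],[0,0,20,0,0,0],[0,0,20,0,0,0],[0,0,20,0,0,0],[0,0,20,0,0,0],[0,0,20,0,0,0],[0,0,20,0,0,0],[0,0,20,0,0,0],[0,0,20,0,0,0],[0,0,18,0,0,0],[0,0,12,0,0,0],[0,0,6,0,0,0],[0,0,0,0,0,0],[0,0,0,0,0,0]]]'
python3 -m crank '[[[0,0,2,0,0,0],[0,0,2,0,0,0],[0,0,2,0,0,0],[0,0,1,0,0,0],[0,0,1,0,0,0],[0,0,0,0,0,0],[0,0,0,0,0,0]]]'
```

```text
clock: 15.72
tcp_pos: [0.651, 0.1231, 0.0694]
eef_rot: [3.015, 0.88, 0.003]
contact_force: [-0.8, 0.3, -0.6]
grip_width: 0.0135
finger_force: 30.0
clock: 16.6
tcp_pos: [0.6505, 0.1229, 0.0607]
eef_rot: [3.015, 0.88, 0.0]
contact_force: [0.2, -0.8, -1.2]
grip_width: 0.0138
finger_force: 30.0
```

```bash
python3 -m crank '[[[0,0,0.5,0,0,0],[0,0,0.5,0,0,0],[0,0,0.5,0,0,0],[0,0,0,0,0,0],[0,0,0,0,0,0]]]'
python3 -m crank '[[[0,0,0.5,0,0,0],[0,0,0.5,0,0,0],[0,0,0,0,0,0],[0,0,0,0,0,0]]]'
```

```text
clock: 17.23
tcp_pos: [0.6504, 0.1229, 0.0592]
eef_rot: [3.015, 0.88, 0.0]
contact_force: [0.0, -0.1, -0.8]
grip_width: 0.0138
finger_force: 30.0
clock: 17.73
tcp_pos: [0.6506, 0.1229, 0.0589]
eef_rot: [3.015, 0.879, 0.001]
contact_force: [-1.5, -1.5, 5.9]
grip_width: 0.0137
finger_force: 30.0
```

Contact at 0.0589. I'll release and retreat.

```bash
python3 -m crank '[[[0,0,0,0,0,0],[0,0,0,0,0,0],[0,0,0,0,0,0],[0,0,0,0,0,0]]]' 40
python3 -m crank '[[[0,0,-4,0,0,0],[0,0,-10,0,0,0],[0,0,-15,0,0,0],[0,0,-20,0,0,0],[0,0,-20,0,0,0],[0,0,-20,0,0,0],[0,0,-20,0,0,0],[0,0,-20,0,0,0],[0,0,-10,0,0,0],[0,0,0,0,0,0],[0,0,0,0,0,0]]]'
python3 - <<'E'
from h import *
from bench import state,optics
np.set_printoptions(precision=4,suppress=True)
s=state();w=optics.read_camera('wrist');R=Ro.from_rotvec(s['eef_rot']).as_matrix()
H=hsv(w); red=((H[...,0]<8)|(H[...,0]>172))&(H[...,1]>150)&(H[...,2]>80); P=pts(w,red)@R.T+s['tcp_pos']
P=P[np.hypot(P[:,0]-.6505,P[:,1]-.123)<.06];k=abs(P[:,2]-.035)<.006;Q=P[k];A=np.c_[Q[:,:2],np.ones(len(Q))];c=np.linalg.lstsq(A,Q[:,2],rcond=None)[0]
print(len(Q),'slope',c[:2],'disc z',np.median(Q[:,2]),'circle',cv2.minEnclosingCircle(Q[:,:2].astype(np.float32)),'top',np.percentile(P[:,2],99))
cv2.imwrite('pics/end.png',w['image'][...,::-1])
E
```

```text
clock: 18.23
tcp_pos: [0.6504, 0.1229, 0.0579]
eef_rot: [3.015, 0.88, 0.0]
contact_force: [-0.1, -0.3, 0.1]
grip_width: 0.0384
finger_force: 0.0
clock: 19.6
tcp_pos: [0.65, 0.1226, 0.1963]
eef_rot: [3.015, 0.88, -0.002]
contact_force: [-0.2, -0.2, 0.6]
grip_width: 0.0402
finger_force: 0.0
3420 slope [-0.0024 -0.0013] disc z 0.03545413666802137 circle ((0.6506854295730591, 0.12238387018442154), 0.035774536430835724) top 0.06640696304780548
```

View pics/end.png

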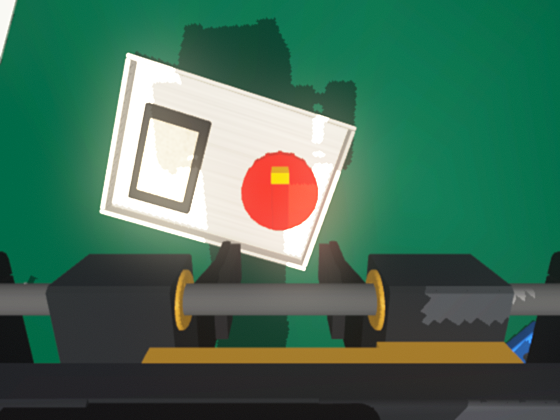

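The cap stands flat at (280,190) on the bare half of the tray, and the battery is at (170,158), untouched.

```bash
python3 -c "from bench import hand_in; print(hand_in())"
```

```text
the job is handed in; nothing more can be done
None
```

The red cap is off the jug and stands flat, wing up, on the bare half of the tray beside the untouched battery; the job is handed in at about 20 s on the clock, and no verdict came back.

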